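# Empty the packing hopper onto its gate stop

### The arm

A 6-joint arm with a two-finger parallel gripper is mounted at the origin on the work surface. World frame = base frame: x ahead of the robot, y to its left, z up, the work surface at z = 0. Lengths are in m, angles in degrees, forces in N, time in s.
With the tool pointing down it reaches from about 0.375 to 0.9 m from the base axis. Payload 3.1 kg.
Tool frame: the origin (TCP) lies on the centre line of the jaws, within the pads' length; the fingertips stand 8 mm ahead of it and the grasp point (between the pads) lies 11 mm behind it; z points along the fingers, y is the line along which they close (so a half turn about z gives the same grasp; the last joint's range is limited). The gripper opens to 87 mm and grips with 3 to 60 N. Pads are 19 mm wide; open, the fingers measure 117 mm over their backs; the gripper's body (75 mm by 190 mm) begins 51 mm behind the grasp point.
Start: joints at [63.054, 30.224, 82.088, -0, 67.689, -10.227], TCP at [0.18, 0.599, 0.231] pointing down, gripper open.
Joint ranges: [-176.69, 176.69], [-43.24, 126.21], [12.49, 139.97], [-82, 262], [0, 151.66], [-163.58, 163.58]. Speed limits (degrees/s): [159.86, 159.86, 180, 180, 180, 180].

### API

Orientations are given as a 3x3 rotation matrix whose columns are the frame's x, y, z axes.
In Python, from rig import * gives the robot as it stands.
- The arm moves only by the tool step_arm, never from a script. Its argument "targets" is a list of rows, each a list of 5 numbers: the opening, from -1 (shut) to 1 (fully open), then the shift along the world's x, y, z normalised to -1 to 1, where 1 is 0.25 m, then the turn about the world's z normalised to -1 to 1, where 1 is 180 degrees. In form: [[fingers, x, y, z, turn], ...]. A call has 1 to 20 rows; each row is the pose to reach, as a shift and turn from the pose commanded when the call began, turning the shorter way round; what a row does not reach only later rows make up. A row lasts 1/10 s, in which the tool goes at most 50 mm and 8.59 degrees, less where a joint would pass 70% of its speed; a pose out of reach is approached as far as the arm can. A call with a number of a shift or a turn outside -1 to 1 is refused whole. A call with a gripper value outside its range is refused whole. The fingers move at their own pace and stop on an object; the grip force is fixed at half the most. Time passes only in rows, so rows that repeat a pose let the fingers close. It gives the time, the measured TCP pose, the force, the opening and the grip force at its end, in the units of the state.
- read_state(): the state, without advancing time (a new reading comes with each control period).
- capture(name): name is "scene" or "top"; returns a dict with "color" (420x560x3 uint8, red, green, blue), "mtx" (3x3 intrinsics, pixels), "pose" (4x4, takes a point from camera to world coordinates). Camera axes: x right, y down, z forward; pixel columns grow to the right and rows downward; lengths in m; the calibration is good to about 2 mm. A picture is of the moment at which its call begins. There is no depth.
- hand_in(): hands the job in; it is judged then, once.
The state is a dict: "time_s": time; "joint_positions": joint angles; "qvel": joint speeds; "tau": joint torques, N m; "position": TCP position; "tcp_rot": TCP orientation; "force": force on the tool from outside, world axes, zero at the start; "moment": the same for the moment, N m; "opening": opening from 0.0 (shut) to 1.0 (fully open); "grasp_force": force on a finger pad.
Only numpy, scipy, OpenCV 4.12 (cv2) and the standard library are available. Lean on these libraries where they do the work, as an engineer would, in place of code of your own. Each camera call takes 0.05 s, during which the arm holds its last target. There are 200 camera calls.

### The job

Empty the packing hopper into the tub under it: draw its slide gate out by the turned-up lip until it comes up against its end stop, with the plunger of the open-position switch pushed fully in, and leave it standing there with all four packing rings in the tub. The stop has been clamped at a different place since last time, so feel for it and do not wrench the gate against it; leave the tub and everything else on the bench where it stands.

Things in the scene. Friction and masses are not known exactly. Their poses are not given: they have to be found in the camera images.
- hopper: bench hopper of bare sheet steel on a four-legged aluminium frame, fixed to the bench. Origin on the bench under the middle of its square throat; z up; the slide gate draws out along the hopper's -x. Legs at x +-110, y +-118 mm. Throat 120 mm square inside (outer faces at x and y +-63 mm), 201 to 245 mm above the bench; above it the walls flare out evenly to the rim
- hopper_rim (a point): middle of the outermost edge of the hopper's 200 mm square rolled rim on the side the gate draws out to (104 mm from the middle, rim 341 to 349 mm above the bench). The flare overhangs the space behind the gate's lip: a gripper reaches behind the lip tilted, leaning back about 30 degrees to the hopper's -x. Axes as the hopper's
- runner_end (a point): outer end of the top of the +y runner, 212 mm above the bench, at hopper x -350, y +76 mm. Two level steel runners (inner faces at y +-74 mm) carry the gate; a steel tie 8 mm thick joins their ends underneath. On this runner the stop is clamped
- gate: slide gate: flat steel plate 209 x 140 x 5 mm in the runners, top face 199 mm above the bench. Its frame coincides with the hopper's when shut and moves along the hopper's -x as it is drawn; it cannot turn. It starts shut or up to 10 mm out, drags with about 6 N and stays where it is left
- gate_lip (a point): middle of the top edge of the gate's turned-up lip, 239 mm above the bench, 40 mm above the plate, at x -135, y 0 in the gate's frame. The lip is an upright flange across the gate's outer end, 82 mm wide (y -41 to +41 mm), 4 mm thick with an 8 mm thick rolled top. It can be hooked from behind (its +x side) and drawn to -x. Axes as the gate's
- gate_dog (a point): middle of the outer face of the gate's dog, a dark steel block beside the lip (16 mm thick, y +49 to +105 mm in the gate's frame, 214 to 236 mm above the bench) that reaches out over the +y runner; it is what meets the switch plunger and the stop
- open_switch (a joint): sprung plunger of the open-position switch, metres: 0 out, grows as the dog pushes it in (1.2 N, rising to 2.8 N: less than the gate's drag); 0.008 fully in, when the dog meets the rubber stop pad above it. Both sit on a grey box 50 x 26 x 36 mm clamped on the +y runner. Where is not told: the gate meets the pad somewhere from 115 to 150 mm out from shut
- tub: loose open grey plastic tub 240 x 180 x 110 mm, walls 4 mm, standing between the hopper's legs under the throat; origin at the centre of its underside
- ring0: white plastic packing ring, 50 mm in diameter and 50 mm high, one of four alike lying in the hopper's throat on the gate; origin at the centre of one end face
- ring1: white plastic packing ring, 50 mm in diameter and 50 mm high, one of four alike lying in the hopper's throat on the gate; origin at the centre of one end face
- ring2: white plastic packing ring, 50 mm in diameter and 50 mm high, one of four alike lying in the hopper's throat on the gate; origin at the centre of one end face
- ring3: white plastic packing ring, 50 mm in diameter and 50 mm high, one of four alike lying in the hopper's throat on the gate; origin at the centre of one end face
- spare_ring: another ring of the same kind standing on the bench, not part of the job; origin at the centre of its underside
- cylinder_a: empty clear measuring cylinder, 360 mm tall, 60 mm in diameter on a hexagonal foot 104 mm across; origin under its foot
- cylinder_b: a second measuring cylinder just like it
- beaker: glass beaker, 72 mm in diameter, 90 mm high; origin under its base
- bottle_a: white sample bottle, 60 mm in diameter, 140 mm high; origin under its base
- bottle_b: amber jar, 72 mm in diameter, 110 mm high; origin under its base
- carton: white reagent carton 90 x 130 x 100 mm; origin under its base
There are look-alikes about, which are no part of the job. Leave any orange look-alike of the ring1 alone.

How it is judged (in metres and radians):
At the end, for the whole second after the job is handed in: the gate stands at rest against its stop, drawn at least 108 mm out, with the switch plunger more than 6 mm in (8 mm is fully in), and all four packing rings lie at rest in the tub (origins within its walls and less than 120 mm above the bench) (value of joint open_switch above 0.006 m and x of gate in the frame of hopper below -0.108 m and linear speed of gate below 0.005 m/s and x of ring0 in the frame of tub between -0.12 and 0.12 m and y of ring0 in the frame of tub between -0.09 and 0.09 m and height (world z) of each of ring0, ring1, ring2, ring3 below 0.12 m and linear speed of each of ring0, ring1, ring2, ring3 below 0.03 m/s and x of ring1 in the frame of tub between -0.12 and 0.12 m and y of ring1 in the frame of tub between -0.09 and 0.09 m and x of ring2 in the frame of tub between -0.12 and 0.12 m and y of ring2 in the frame of tub between -0.09 and 0.09 m and x of ring3 in the frame of tub between -0.12 and 0.12 m and y of ring3 in the frame of tub between -0.09 and 0.09 m); the robot touches nothing.
It fails at once if the gate is wrenched: the robot presses on it with more than 40 N (contact force between any of the fingers, the arm and gate above 40 N).
It fails at once if the tub is shifted by more than 30 mm (distance of tub from where it was at the start of the episode above 0.03 m).
It fails at once if something else on the bench is shifted by more than 30 mm or knocked over (distance of any of cylinder_a, cylinder_b, beaker, bottle_a, bottle_b, carton, spare_ring from where it was at the start of the episode above 0.03 m or angle between any of cylinder_a, cylinder_b, beaker, bottle_a, bottle_b, carton, spare_ring's own z axis and vertical above 0.5 rad).
It also fails if it takes over 42 s, if anything falls off the work surface, if the arm or the gripper's body presses on something with over 40 N, if the wrist force passes 120 N, or if a joint passes its speed limit or range.

## Working session

There is one attempt and no reset: what is moved stays moved. The work goes in short steps, Python scripts to look and compute and a tool call to move; the robot and the scene stay as the last step left them, time stands still between calls to the robot, and variables do not carry over. Pictures are saved under pics/ and viewed, at most 10 in all, crops included, and the job is handed in when it is done.

Besides the shell and the picture viewer there is one more tool, called after ">>>" by a JSON object that holds its "fn" and its "kwargs". step_arm: Moves the arm, as the interface text tells. Scaled input: -1 to 1 covers 0.25 m each way for a shift and 180 degrees each way for a turn. Its arguments: {"type":"object","properties":{"targets":{"type":"array","items":{"type":"array","items":{"type":"number"}}}},"required":["targets"]}

```bash
ls; mkdir -p pics; python3 - <<'E'
from rig import *
import cv2,numpy as np,pickle
s=read_state();print({k:np.round(s[k],3).tolist() for k in s})
for n in("scene","top"):
    c=capture(n);pickle.dump(c,open(n+".pkl","wb"));print(c["mtx"].tolist(),np.round(c["pose"],4).tolist())
    cv2.imwrite(f"pics/{n}0.png",cv2.resize(c["color"][:,:,::-1],(800,600),interpolation=cv2.INTER_CUBIC))
E
```

```text
pics
{'time_s': 0.0, 'joint_positions': [63.053, 30.279, 82.157, -0.004, 67.689, -10.229], 'qvel': [0.056, -0.031, 0.008, -0.035, -0.055, 0.053], 'tau': [-0.0, -44.004, -17.659, 0.063, 0.058, -0.0], 'position': [0.179, 0.598, 0.23], 'tcp_rot': [[-0.958, 0.288, -0.001], [0.288, 0.958, -0.002], [0.0, -0.002, -1.0]], 'force': [0.223, 0.024, -0.049], 'moment': [0.002, 0.05, 0.017], 'grasp_force': 0.0, 'opening': 0.999}
[[472.4451767944238, 0.0, 281.2236874044204], [0.0, 472.4451767944238, 216.3993320896519], [0.0, 0.0, 1.0]] [[0.9426, 0.3047, -0.1368, 0.7212], [0.3341, -0.86, 0.3857, -0.6197], [-0.0002, -0.4092, -0.9124, 1.3629], [0.0, 0.0, 0.0, 1.0]]
[[464.2257748756689, 0.0, 283.8150855504348], [0.0, 464.2257748756689, 210.81472745938677], [0.0, 0.0, 1.0]] [[0.0254, -0.998, 0.0575, 0.4817], [-0.9996, -0.0259, -0.0076, -0.1319], [0.0091, -0.0573, -0.9983, 1.3657], [0.0, 0.0, 0.0, 1.0]]
```

View pics/scene0.png

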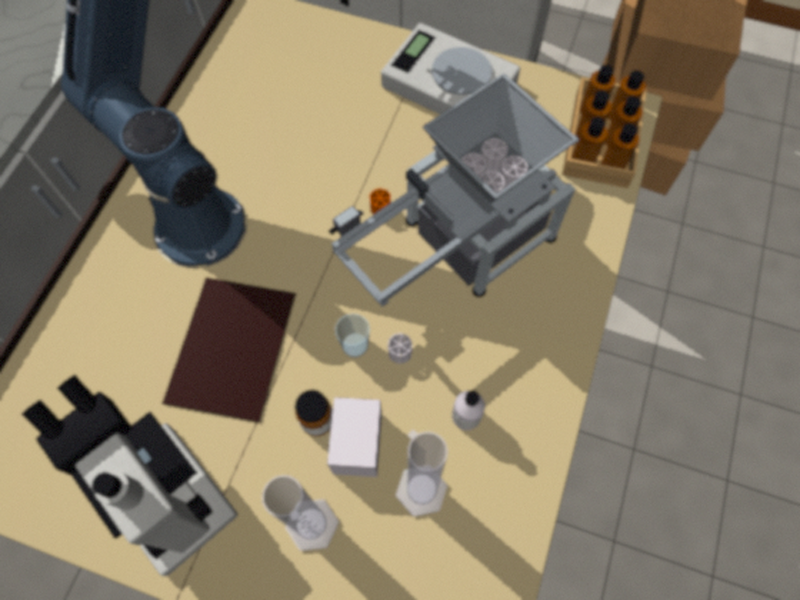

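View pics/top0.png

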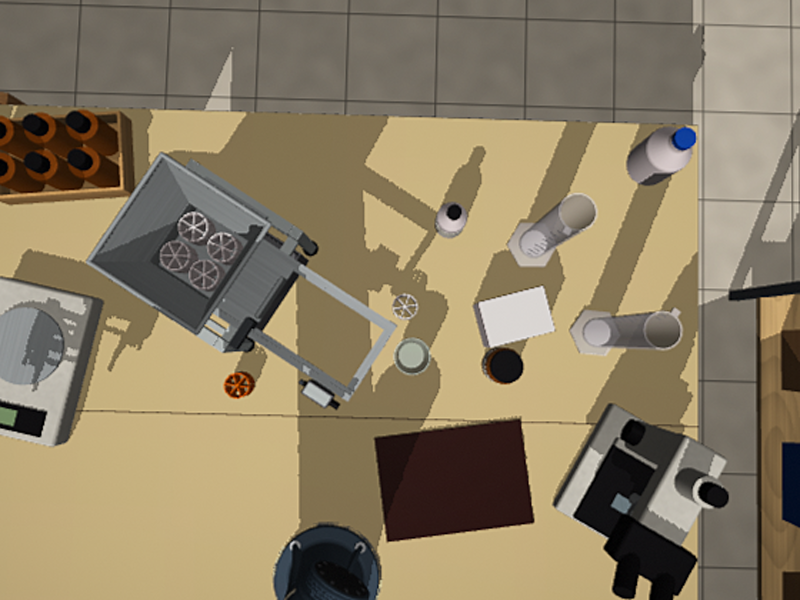

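The top view shows the hopper at about (190,240). The gate draws out towards lower right, and the white and grey switch box is on the lower (+y) runner near (320,392). The rings in the throat are at (193,225), (222,246), (175,256) and (204,275). The orange look-alike is on the bench at (238,385) and I'll leave it alone. Next I'll enlarge the crops.

```bash
python3 - <<'E'
import cv2,pickle
for n,(x0,y0,w,h) in dict(top=(55,100,240,180),scene=(225,50,184,166)).items():
    c=pickle.load(open(n+".pkl","rb"))["color"][y0:y0+h,x0:x0+w,::-1]
    k=800/240 if n=="top" else 600/166
    cv2.imwrite(f"pics/{n}1.png",cv2.resize(c,None,fx=k,fy=k,interpolation=cv2.INTER_CUBIC)[:600,:800])
E
```

```text
(no output)
```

View pics/top1.png

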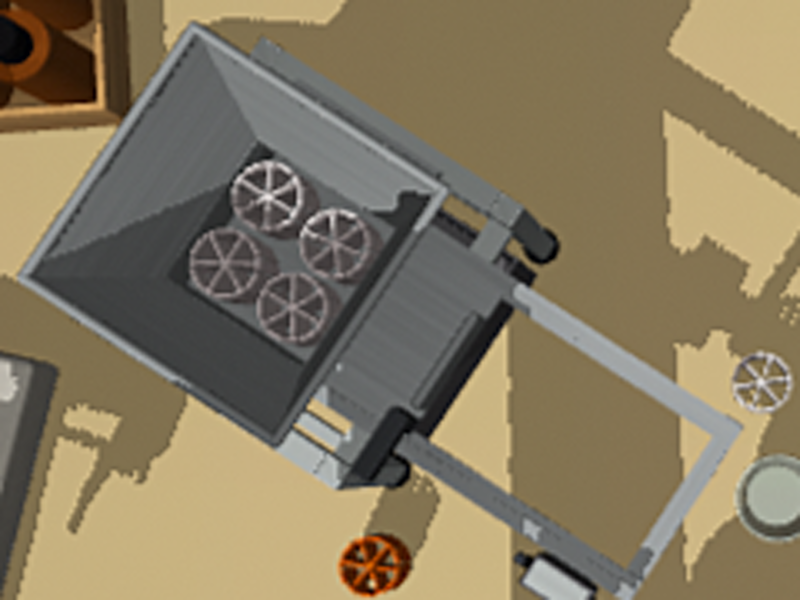

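View pics/scene1.png

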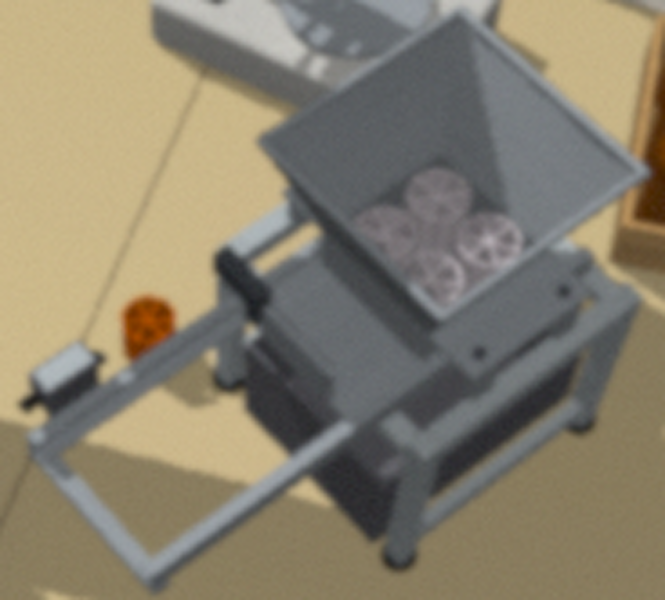

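The top crop shows the rim corners at (195,25), (447,190), (283,443) and (20,275). The lip's rolled top runs from (475,318) to (418,400), the dog is near (380,450), and the switch box is near (560,578). The scene crop shows the rim corners at (462,12), (648,178), (440,318) and (262,140). The packing rings are the four pale ones inside the throat, and the orange one stands outside.

```bash
cat > h.py <<'E'
import numpy as np,pickle
from scipy.optimize import least_squares
C={n:pickle.load(open(n+".pkl","rb")) for n in("top","scene")}
S=dict(top=(55,100,800/240),scene=(225,50,600/166))
def px(n,u,v): x0,y0,k=S[n];return np.array([(u+.5)/k+x0-.5,(v+.5)/k+y0-.5])
def proj(n,P):
    c=C[n];T=np.linalg.inv(c["pose"]);q=(np.atleast_2d(P)@T[:3,:3].T+T[:3,3])@c["mtx"].T;return q[:,:2]/q[:,2:]
def crop(n,P): x0,y0,k=S[n];return (proj(n,P)-[x0,y0]+.5)*k-.5
def ray(n,p,z):
    c=C[n];d=c["pose"][:3,:3]@np.linalg.solve(c["mtx"],[*p,1]);o=c["pose"][:3,3];return o+d*(z-o[2])/d[2]
def W(h,P):
    P=np.atleast_2d(np.array(P,float));c,s=np.cos(h[2]),np.sin(h[2])
    return np.c_[h[0]+c*P[:,0]-s*P[:,1],h[1]+s*P[:,0]+c*P[:,1],P[:,2]]
R=[[-.104,-.104,.345],[-.104,.104,.345],[.104,.104,.345],[.104,-.104,.345]]
O=dict(top=[(447,190),(283,443),(20,275),(195,25)],scene=[(440,318),(262,140),(462,12),(648,178)])
E
python3 - <<'E'
from h import *
o={n:np.array([px(n,*p) for p in O[n]]) for n in O}
for use in(["top"],["scene"],["top","scene"]):
    f=lambda h:np.concatenate([(proj(n,W(h,R))-o[n]).ravel() for n in use])
    r=least_squares(f,[.7,.25,1.0]);h=r.x;print(use,h[:2],np.degrees(h[2]),np.round(r.fun,1))
np.save("h.npy",h)
c,s=np.cos(h[2]),np.sin(h[2]);M=np.array([[c,s],[-s,c]])
def loc(n,u,v,z): w=ray(n,px(n,u,v),z);return np.round(M@(w[:2]-h[:2]),4)
print("lip ends",[loc("top",*p,.239) for p in((475,318),(418,400))],[loc("scene",*p,.239) for p in((262,345),(330,400))])
print("dog top c",loc("top",382,445,.236),loc("scene",240,280,.236))
print("tie",loc("top",740,428,.212),loc("top",625,597,.212),loc("scene",150,585,.212),loc("scene",35,440,.212))
for nm,p in dict(lip=[-.135,0,.239],lipa=[-.135,.041,.239],lipb=[-.135,-.041,.239],rend=[-.35,.076,.212]).items():
    w=W(h,p);print(nm,w.round(4),crop("top",w).round(),crop("scene",w).round())
E
```

```text
['top'] [0.6231707  0.21175889] 58.637001713843354 [ 2.3 -1.2 -1.   2.  -0.9  1.1 -0.3 -2. ]
['scene'] [0.62107352 0.21198681] 57.66191382680322 [ 0.   1.8 -1.9 -0.4  0.6 -1.7  1.3 -0.3]
['top', 'scene'] [0.62230386 0.2117762 ] 58.280432998741055 [ 2.3 -0.4 -1.5  2.5 -1.   1.1  0.1 -1.7  1.1  2.1 -1.6  0.3  0.4 -1.6
  1.7 -0.6]
lip ends [array([-0.1421, -0.0376]), array([-0.1407,  0.0348])] [array([-0.1683,  0.0144]), array([-0.1593, -0.056 ])]
dog top c [-0.1365  0.0766] [-0.1421  0.0733]
tie [-0.3473 -0.0767] [-0.3446  0.0745] [-0.3547 -0.0821] [-0.348   0.0705]
lip [[0.5513 0.0969 0.239 ]] [[438. 356.]] [[307. 334.]]
lipa [[0.5165 0.1185 0.239 ]] [[407. 403.]] [[273. 300.]]
lipb [[0.5862 0.0754 0.239 ]] [[470. 309.]] [[341. 370.]]
rend [[ 0.3736 -0.046   0.212 ]] [[630. 603.]] [[ 29. 437.]]
```

The hopper pose is consistent between the views: (0.622, 0.212), yaw about 58.3°, and the tie ends check out at x ≈ -348. The gate is about 6 mm out. The moves can't tilt the tool, so I need to see the shape of the gripper's body next to the rim. I'll raise it and bring it over.

>>> {"fn": "step_arm", "kwargs": {"targets": [[1,0,0,0.4,0],[1,0,0,0.68,0],[1,0,0,0.68,0],[1,0,0,0.68,0],[1,0.1,-0.2,0.68,-0.04],[1,0.2,-0.4,0.68,-0.083],[1,0.3,-0.6,0.68,-0.083],[1,0.4,-0.8,0.68,-0.083],[1,0.5,-1,0.68,-0.083],[1,0.5,-1,0.68,-0.083],[1,0.5,-1,0.68,-0.083]]}}

```text
time_s: 1.2
position: [0.3058, 0.3457, 0.4003]
tcp_rot: [[-0.849, 0.529, -0.0], [0.529, 0.849, -0.002], [-0.001, -0.001, -1.0]]
force: [0.1, 0.8, -0.6]
opening: 0.998
grasp_force: 0.0
```

>>> {"fn": "step_arm", "kwargs": {"targets": [[1,0.12,-0.2,0,0],[1,0.24,-0.4,0,0],[1,0.36,-0.6,0,0],[1,0.48,-0.8,0,0],[1,0.6,-1,0,0],[1,0.6,-1,0,0],[1,0.6,-1,0,0]]}}

```text
time_s: 1.9
position: [0.4577, 0.0955, 0.4]
tcp_rot: [[-0.848, 0.53, 0.001], [0.53, 0.848, -0.001], [-0.001, -0.001, -1.0]]
force: [-0.5, 0.9, 0.2]
opening: 1.003
grasp_force: 0.0
```

```bash
python3 - <<'E'
from rig import *
import cv2,numpy as np
s=read_state();print({k:np.round(s[k],3).tolist() for k in ("time_s","joint_positions","position","tcp_rot","force")})
a=capture("scene")["color"][0:270,150:440,::-1];b=capture("top")["color"][40:330,40:330,::-1]
a=cv2.resize(a,(400,372));b=cv2.resize(b,(400,400));im=np.zeros((400,800,3),np.uint8);im[:372,:400]=a;im[:,400:]=b
cv2.imwrite("pics/p2.png",im)
E
```

```text
{'time_s': 1.9, 'joint_positions': [-1.908, 7.668, 89.101, -0.071, 83.184, -59.923], 'position': [0.458, 0.095, 0.4], 'tcp_rot': [[-0.848, 0.53, 0.001], [0.53, 0.848, -0.001], [-0.001, -0.001, -1.0]], 'force': [-0.462, 0.891, 0.192]}
```

View pics/p2.png

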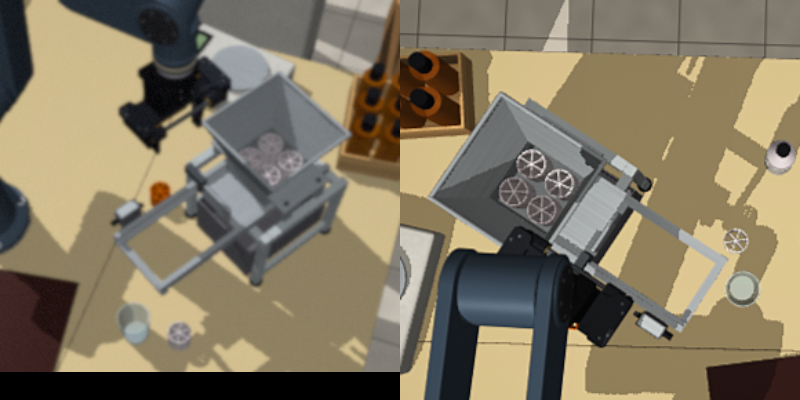

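The picture shows the gripper body spanning its long side (190 mm) along the finger line. An untilted finger therefore won't fit behind the lip until the gate is about 22 mm out. My plan:

1. Press lightly on the lip's rolled top with closed fingers, and drag it out by friction until the lip is clear of the rim.
2. Hook behind the lip and draw the gate to the stop.

Now I'll turn the tool and close the fingers, still up high.

>>> {"fn": "step_arm", "kwargs": {"targets": [[-1,0.06,0,0,-0.045],[-1,0.12,-0.01,0,-0.09],[-1,0.18,-0.02,0,-0.135],[-1,0.24,-0.03,0,-0.18],[-1,0.3,-0.03,0,-0.225],[-1,0.34,-0.04,0,-0.27],[-1,0.34,-0.04,0,-0.315],[-1,0.34,-0.04,0,-0.36],[-1,0.34,-0.04,0,-0.405],[-1,0.34,-0.04,0,-0.45],[-1,0.34,-0.04,0,-0.5],[-1,0.34,-0.04,0,-0.5],[-1,0.34,-0.04,-0.2,-0.5],[-1,0.34,-0.04,-0.4,-0.5],[-1,0.34,-0.04,-0.4,-0.5],[-1,0.34,-0.04,-0.4,-0.5]]}}

```text
time_s: 3.6
position: [0.5396, 0.0896, 0.3008]
tcp_rot: [[0.522, 0.853, -0.001], [0.853, -0.522, 0.0], [-0.0, -0.001, -1.0]]
force: [0.7, -0.3, 1.6]
opening: 0.006
grasp_force: 0.0
```

```bash
cat > st.py <<'E'
from rig import *
from h import *
h=np.load("h.npy");c,s=np.cos(h[2]),np.sin(h[2]);M=np.array([[c,s],[-s,c]])
q=read_state();p=np.array(q["position"]);f=np.array(q["force"]);R_=np.array(q["tcp_rot"])
print(q["time_s"],"world",p.round(4),"hopper",(M@(p[:2]-h[:2])).round(4),"F_h",(M@f[:2]).round(2),f[2].round(2),"ydir",np.degrees(np.arctan2(R_[1,1],R_[0,1])).round(1),"j",np.round(q["joint_positions"],1),q["opening"])
E
python3 st.py
```

```text
3.6 world [0.5396 0.0896 0.3008] hopper [-0.1474  0.0061] F_h [ 0.11 -0.79] 1.65 ydir -31.5 j [-2.3 19.7 88.2  0.  72.1 29.2] 0.00605969314893865
```

>>> {"fn": "step_arm", "kwargs": {"targets": [[-1,0,0,-0.1,0],[-1,0,0,-0.16,0],[-1,0,0,-0.19,0],[-1,0,0,-0.2,0],[-1,0,0,-0.2,0],[-1,0,0,-0.2,0]]}}

```text
time_s: 4.2
position: [0.5408, 0.0886, 0.252]
tcp_rot: [[0.525, 0.851, 0.003], [0.851, -0.525, -0.0], [0.001, 0.003, -1.0]]
force: [-0.3, 0.7, 0.7]
opening: 0.003
grasp_force: 0.0
```

```bash
python3 st.py; python3 - <<'E'
from rig import *
import cv2,numpy as np
a=capture("scene")["color"][60:200,220:400,::-1];b=capture("top")["color"][120:260,110:290,::-1]
cv2.imwrite("pics/p3.png",np.hstack([cv2.resize(x,(400,311),interpolation=cv2.INTER_CUBIC) for x in(a,b)]))
E
```

```text
4.2 world [0.5408 0.0886 0.252 ] hopper [-0.1476  0.0046] F_h [0.43 0.6 ] 0.75 ydir -31.6 j [-2.4 22.7 91.9  0.  65.2 29.3] 0.0034895936836134207
```

View pics/p3.png

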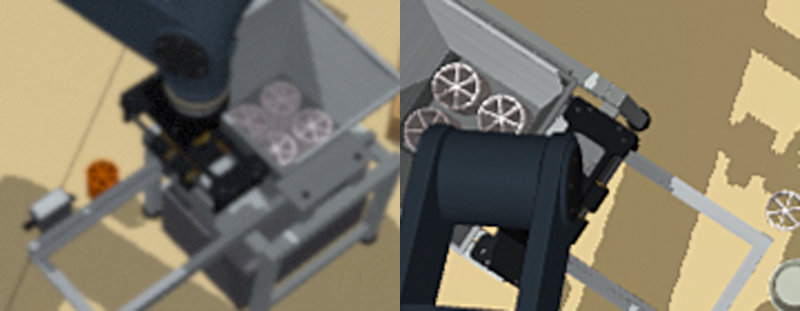

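The gripper stands clear of the rim above the lip, with the fingertips hidden beneath its body. There is no contact force yet, so I'll feel downwards.

>>> {"fn": "step_arm", "kwargs": {"targets": [[-1,0,0,-0.008,0],[-1,0,0,-0.016,0],[-1,0,0,-0.02,0],[-1,0,0,-0.02,0]]}}

```text
time_s: 4.7
position: [0.5401, 0.0885, 0.2471]
tcp_rot: [[0.525, 0.851, 0.001], [0.851, -0.525, -0.0], [0.001, 0.001, -1.0]]
force: [-2.0, 0.3, 8.7]
opening: 0.004
grasp_force: 4.1
```

>>> {"fn": "step_arm", "kwargs": {"targets": [[-1,0,0,-0.004,0],[-1,0,0,-0.004,0],[-1,0,0,-0.004,0]]}}

```text
time_s: 5.0
position: [0.5401, 0.0885, 0.2469]
tcp_rot: [[0.525, 0.851, 0.002], [0.851, -0.525, -0.0], [0.001, 0.002, -1.0]]
force: [-3.2, -1.1, 12.1]
opening: 0.003
grasp_force: 6.3
```

>>> {"fn": "step_arm", "kwargs": {"targets": [[-1,0,0,-0.006,0],[-1,0,0,-0.006,0],[-1,-0.002,-0.003,-0.006,0],[-1,-0.004,-0.007,-0.006,0],[-1,-0.006,-0.01,-0.006,0],[-1,-0.008,-0.014,-0.006,0],[-1,-0.01,-0.017,-0.006,0],[-1,-0.013,-0.02,-0.006,0],[-1,-0.015,-0.024,-0.006,0]]}}

```text
time_s: 5.9
position: [0.5384, 0.0856, 0.2467]
tcp_rot: [[0.526, 0.851, 0.008], [0.851, -0.526, 0.006], [0.01, 0.003, -1.0]]
force: [-1.9, 7.3, 16.0]
opening: 0.006
grasp_force: 8.0
```

```bash
python3 st.py
```

```text
5.9 world [0.5384 0.0856 0.2467] hopper [-0.1514  0.005 ] F_h [5.15 5.47] 15.97 ydir -31.7 j [-2.9 22.7 92.9  0.4 63.9 28.6] 0.005989763053708054
```

>>> {"fn": "step_arm", "kwargs": {"targets": [[-1,0,0,-0.004,0],[-1,0,0,-0.009,0],[-1,-0.001,-0.002,-0.009,0],[-1,-0.003,-0.005,-0.009,0],[-1,-0.005,-0.009,-0.009,0],[-1,-0.007,-0.012,-0.009,0]]}}

```text
time_s: 6.5
position: [0.5371, 0.0834, 0.2465]
tcp_rot: [[0.526, 0.851, 0.01], [0.851, -0.526, 0.008], [0.012, 0.005, -1.0]]
force: [-4.7, 10.3, 24.9]
opening: 0.002
grasp_force: 12.8
```

```bash
python3 st.py
```

```text
6.5 world [0.5371 0.0834 0.2465] hopper [-0.154  0.005] F_h [6.26 9.39] 24.95 ydir -31.7 j [-3.2 22.6 93.2  0.5 63.6 28.3] 0.0023986284177440207
```

>>> {"fn": "step_arm", "kwargs": {"targets": [[-1,-0.006,0,0,0],[-1,-0.008,-0.003,0,0],[-1,-0.01,-0.007,0,0],[-1,-0.012,-0.01,0,0],[-1,-0.014,-0.014,0,0],[-1,-0.017,-0.017,0,0],[-1,-0.019,-0.02,0,0]]}}

```text
time_s: 7.2
position: [0.5336, 0.0777, 0.2465]
tcp_rot: [[0.526, 0.851, 0.013], [0.851, -0.526, 0.006], [0.012, 0.008, -1.0]]
force: [-2.6, 9.1, 24.5]
opening: 0.007
grasp_force: 12.1
```

```bash
python3 st.py;  python3 - <<'E'
from rig import *
import cv2,numpy as np
a=capture("scene")["color"][60:200,220:400,::-1];b=capture("top")["color"][120:260,110:290,::-1]
cv2.imwrite("pics/p4.png",np.hstack([cv2.resize(x,(400,311),interpolation=cv2.INTER_CUBIC) for x in(a,b)]))
E
```

```text
7.2 world [0.5336 0.0777 0.2465] hopper [-0.1607  0.005 ] F_h [6.35 6.95] 24.48 ydir -31.7 j [-3.8 22.2 93.9  0.5 63.2 27.7] 0.0067349886562916225
```

View pics/p4.png

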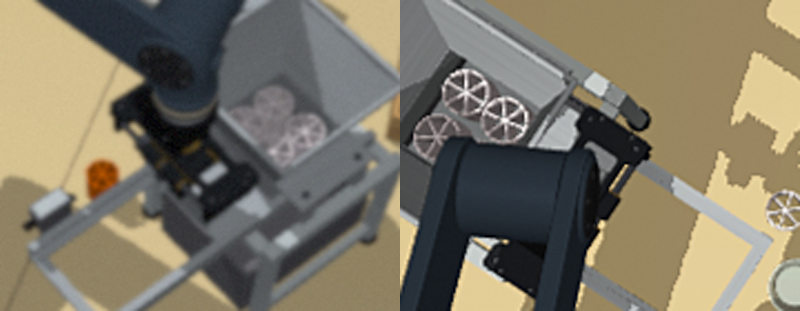

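The rings have moved with the gate by about 8 px, and the drag reads 6.3 N, which matches the gate. The friction drag works, so I'll continue it.

>>> {"fn": "step_arm", "kwargs": {"targets": [[-1,-0.004,-0.007,0,0],[-1,-0.008,-0.014,0,0],[-1,-0.013,-0.02,0,0],[-1,-0.017,-0.027,0,0],[-1,-0.021,-0.034,0,0],[-1,-0.025,-0.041,0,0],[-1,-0.029,-0.048,0,0],[-1,-0.034,-0.054,0,0],[-1,-0.038,-0.061,0,0],[-1,-0.042,-0.068,0,0]]}}

```text
time_s: 8.3
position: [0.5231, 0.0607, 0.2465]
tcp_rot: [[0.526, 0.851, 0.013], [0.851, -0.526, 0.006], [0.012, 0.008, -1.0]]
force: [-2.2, 8.9, 24.9]
opening: 0.006
grasp_force: 12.7
```

```bash
python3 st.py
```

```text
8.3 world [0.5231 0.0607 0.2465] hopper [-0.1807  0.0049] F_h [6.41 6.59] 24.88 ydir -31.7 j [-5.8 21.2 95.6  0.5 62.5 25.7] 0.0056522747210172065
```

>>> {"fn": "step_arm", "kwargs": {"targets": [[-1,-0.006,-0.009,0,0],[-1,-0.012,-0.019,0,0],[-1,-0.018,-0.028,0,0],[-1,-0.024,-0.038,0,0],[-1,-0.03,-0.048,0,0],[-1,-0.036,-0.057,0,0],[-1,-0.041,-0.067,0,0],[-1,-0.047,-0.076,0,0],[-1,-0.053,-0.086,0,0],[-1,-0.059,-0.095,0,0]]}}

```text
time_s: 9.3
position: [0.5083, 0.0366, 0.2464]
tcp_rot: [[0.526, 0.85, 0.013], [0.85, -0.526, 0.006], [0.012, 0.008, -1.0]]
force: [-2.4, 9.8, 27.2]
opening: 0.007
grasp_force: 13.5
```

>>> {"fn": "step_arm", "kwargs": {"targets": [[-1,-0.006,-0.009,0,0],[-1,-0.012,-0.019,0,0],[-1,-0.018,-0.028,0,0],[-1,-0.024,-0.038,0,0],[-1,-0.03,-0.048,0,0],[-1,-0.036,-0.057,0,0],[-1,-0.041,-0.067,0,0],[-1,-0.047,-0.076,0,0],[-1,-0.053,-0.086,0,0],[-1,-0.059,-0.095,0,0]]}}

```text
time_s: 10.3
position: [0.4936, 0.0125, 0.2464]
tcp_rot: [[0.526, 0.85, 0.013], [0.85, -0.526, 0.005], [0.011, 0.008, -1.0]]
force: [-2.7, 9.1, 28.4]
opening: 0.001
grasp_force: 14.3
```

```bash
python3 st.py;  python3 - <<'E'
from rig import *
import cv2,numpy as np
a=capture("scene")["color"][60:200,200:380,::-1];b=capture("top")["color"][120:300,110:290,::-1]
cv2.imwrite("pics/p5.png",np.hstack([cv2.resize(a,(450,350),interpolation=cv2.INTER_CUBIC),cv2.resize(b,(350,350),interpolation=cv2.INTER_CUBIC)]))
E
```

```text
10.3 world [0.4936 0.0125 0.2464] hopper [-0.2372  0.0047] F_h [6.35 7.05] 28.4 ydir -31.7 j [-11.8  18.6 100.    0.5  60.8  19.7] 0.0011924885657234067
```

View pics/p5.png

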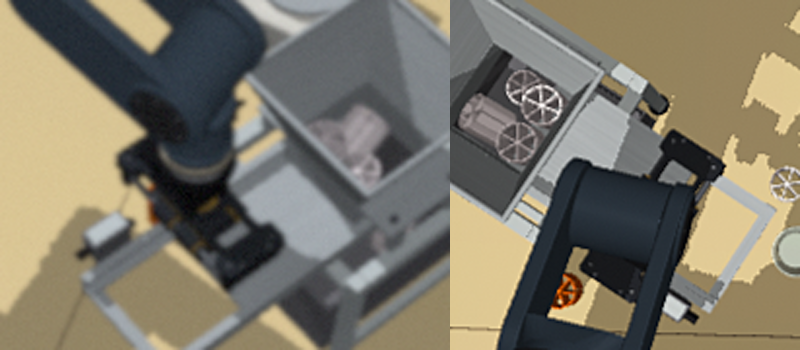

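The gate is about 95 mm out. The rings are tipping at the opening, with one lying on its side near (485,115). The force is steady, so I'll ease the pressing slightly and feel for the stop.

>>> {"fn": "step_arm", "kwargs": {"targets": [[-1,-0.003,-0.005,0.006,0],[-1,-0.006,-0.01,0.006,0],[-1,-0.01,-0.015,0.006,0],[-1,-0.013,-0.02,0.006,0],[-1,-0.016,-0.026,0.006,0],[-1,-0.019,-0.031,0.006,0],[-1,-0.022,-0.036,0.006,0],[-1,-0.025,-0.041,0.006,0]]}}

```text
time_s: 11.2
position: [0.487, 0.0019, 0.2466]
tcp_rot: [[0.526, 0.85, 0.011], [0.85, -0.526, 0.004], [0.009, 0.007, -1.0]]
force: [-1.1, 8.5, 20.6]
opening: 0.007
grasp_force: 10.8
```

```bash
python3 st.py
```

```text
11.2 world [0.487  0.0019 0.2466] hopper [-0.2497  0.0047] F_h [6.63 5.36] 20.62 ydir -31.7 j [-13.2  18.1 100.7   0.4  60.6  18.3] 0.007288423611925482
```

>>> {"fn": "step_arm", "kwargs": {"targets": [[-1,-0.002,-0.003,0,0],[-1,-0.004,-0.007,0,0],[-1,-0.006,-0.01,0,0],[-1,-0.008,-0.014,0,0],[-1,-0.01,-0.017,0,0]]}}

```text
time_s: 11.7
position: [0.4844, -0.0024, 0.2466]
tcp_rot: [[0.526, 0.85, 0.011], [0.85, -0.526, 0.004], [0.009, 0.007, -1.0]]
force: [-1.4, 7.5, 21.7]
opening: 0.003
grasp_force: 11.0
```

```bash
python3 st.py
```

```text
11.7 world [ 0.4844 -0.0024  0.2466] hopper [-0.2547  0.0047] F_h [5.62 5.16] 21.69 ydir -31.7 j [-13.8  17.9 101.1   0.4  60.5  17.8] 0.003462171739949671
```

>>> {"fn": "step_arm", "kwargs": {"targets": [[-1,-0.002,-0.003,0,0],[-1,-0.004,-0.007,0,0],[-1,-0.006,-0.01,0,0],[-1,-0.008,-0.014,0,0],[-1,-0.01,-0.017,0,0]]}}

```text
time_s: 12.2
position: [0.4816, -0.0068, 0.2465]
tcp_rot: [[0.526, 0.85, 0.01], [0.85, -0.526, 0.004], [0.008, 0.007, -1.0]]
force: [-0.6, 7.0, 22.6]
opening: 0.004
grasp_force: 11.3
```

>>> {"fn": "step_arm", "kwargs": {"targets": [[-1,-0.002,-0.003,0,0],[-1,-0.004,-0.007,0,0],[-1,-0.006,-0.01,0,0],[-1,-0.008,-0.014,0,0],[-1,-0.01,-0.017,0,0]]}}

```text
time_s: 12.7
position: [0.479, -0.0111, 0.2465]
tcp_rot: [[0.526, 0.85, 0.01], [0.85, -0.526, 0.004], [0.008, 0.007, -1.0]]
force: [-0.7, 7.5, 23.4]
opening: 0.004
grasp_force: 11.5
```

```bash
python3 st.py
```

```text
12.7 world [ 0.479  -0.0111  0.2465] hopper [-0.2649  0.0047] F_h [6.02 4.6 ] 23.38 ydir -31.7 j [-14.9  17.5 101.7   0.4  60.3  16.6] 0.004389578687815788
```

>>> {"fn": "step_arm", "kwargs": {"targets": [[-1,-0.002,-0.003,0,0],[-1,-0.004,-0.007,0,0],[-1,-0.006,-0.01,0,0],[-1,-0.008,-0.014,0,0],[-1,-0.01,-0.017,0,0]]}}

```text
time_s: 13.2
position: [0.4767, -0.0149, 0.2465]
tcp_rot: [[0.526, 0.85, 0.01], [0.85, -0.526, 0.005], [0.009, 0.006, -1.0]]
force: [-0.2, 8.4, 24.2]
opening: 0.006
grasp_force: 11.5
```

>>> {"fn": "step_arm", "kwargs": {"targets": [[-1,-0.002,-0.003,0,0],[-1,-0.004,-0.007,0,0],[-1,-0.006,-0.01,0,0],[-1,-0.008,-0.014,0,0],[-1,-0.01,-0.017,0,0]]}}

```text
time_s: 13.7
position: [0.4743, -0.0189, 0.2465]
tcp_rot: [[0.526, 0.85, 0.011], [0.85, -0.526, 0.005], [0.01, 0.006, -1.0]]
force: [-0.0, 10.6, 23.1]
opening: 0.003
grasp_force: 11.6
```

```bash
python3 st.py
```

```text
13.7 world [ 0.4743 -0.0189  0.2465] hopper [-0.2741  0.0046] F_h [9.02 5.6 ] 23.13 ydir -31.8 j [-16.1  17.2 102.3   0.5  60.   15.4] 0.0033716052720161923
```

The resistance is rising (6.0 → 9.0 N), so the plunger is going in. I'll go on more gently.

>>> {"fn": "step_arm", "kwargs": {"targets": [[-1,-0.002,-0.003,0,0],[-1,-0.004,-0.007,0,0],[-1,-0.004,-0.007,0,0]]}}

```text
time_s: 14.0
position: [0.4736, -0.02, 0.2465]
tcp_rot: [[0.527, 0.85, 0.011], [0.85, -0.527, 0.007], [0.012, 0.006, -1.0]]
force: [0.1, 12.5, 22.5]
opening: 0.008
grasp_force: 11.4
```

```bash
python3 st.py
```

```text
14.0 world [ 0.4736 -0.02    0.2465] hopper [-0.2754  0.0046] F_h [10.64  6.5 ] 22.48 ydir -31.8 j [-16.3  17.1 102.4   0.6  60.   15.2] 0.008174156980904675
```

>>> {"fn": "step_arm", "kwargs": {"targets": [[-1,-0.002,-0.003,0,0],[-1,-0.004,-0.007,0,0],[-1,-0.004,-0.007,0,0]]}}

```text
time_s: 14.3
position: [0.4733, -0.0214, 0.2465]
tcp_rot: [[0.527, 0.85, 0.013], [0.85, -0.527, 0.007], [0.013, 0.007, -1.0]]
force: [2.1, 12.8, 22.0]
opening: 0.004
grasp_force: 10.7
```

```bash
python3 st.py;  python3 - <<'E'
from rig import *
import cv2,numpy as np
a=capture("scene")["color"][60:200,200:380,::-1];b=capture("top")["color"][120:300,110:290,::-1]
cv2.imwrite("pics/p6.png",np.hstack([cv2.resize(a,(450,350),interpolation=cv2.INTER_CUBIC),cv2.resize(b,(350,350),interpolation=cv2.INTER_CUBIC)]))
E
```

```text
14.3 world [ 0.4733 -0.0214  0.2465] hopper [-0.2767  0.0042] F_h [12.06  4.93] 22.0 ydir -31.8 j [-16.5  17.  102.5   0.7  59.9  14.9] 0.003947883490881898
```

View pics/p6.png

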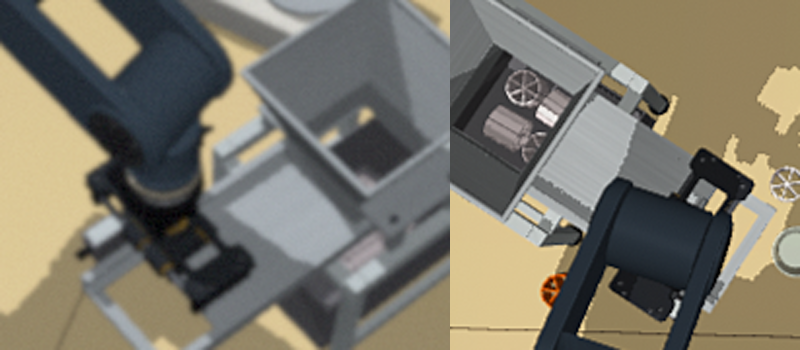

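The rings have left the throat: the scene view shows it empty and the top view shows them lower, in the tub. The resistance, 12 N, exceeds drag plus plunger, so the gate is probably at the stop. There is now room behind the lip, so I'll lift, hook it from behind and confirm with a positive pull.

>>> {"fn": "step_arm", "kwargs": {"targets": [[-1,0,0,0.02,0],[-1,0,0,0.08,0],[-1,0,0,0.12,0],[-1,0.03,0.05,0.12,0],[-1,0.06,0.1,0.12,0],[-1,0.088,0.143,0.12,0],[-1,0.088,0.143,0.12,0],[-1,0.088,0.143,0.12,0],[-1,0.088,0.143,0.05,0],[-1,0.088,0.143,-0.03,0],[-1,0.088,0.143,-0.076,0],[-1,0.088,0.143,-0.076,0]]}}

```text
time_s: 15.6
position: [0.4893, 0.0108, 0.2217]
tcp_rot: [[0.525, 0.851, -0.004], [0.851, -0.525, 0.001], [-0.002, -0.004, -1.0]]
force: [-0.2, 0.8, 0.1]
opening: 0.005
grasp_force: 0.0
```

```bash
python3 st.py
```

```text
15.6 world [0.4893 0.0108 0.2217] hopper [-0.2409  0.0075] F_h [0.56 0.57] 0.09 ydir -31.7 j [-11.8  20.7 101.5  -0.   58.1  19.8] 0.005097471423381397
```

>>> {"fn": "step_arm", "kwargs": {"targets": [[-1,-0.01,-0.017,0,0],[-1,-0.021,-0.034,0,0],[-1,-0.023,-0.037,0,0],[-1,-0.025,-0.041,0,0],[-1,-0.027,-0.044,0,0]]}}

```text
time_s: 16.1
position: [0.4843, -0.0003, 0.2237]
tcp_rot: [[0.525, 0.851, 0.001], [0.851, -0.525, -0.0], [0.001, 0.001, -1.0]]
force: [1.3, 1.3, 0.3]
opening: 0.004
grasp_force: 0.9
```

```bash
python3 st.py
```

```text
16.1 world [ 4.843e-01 -3.000e-04  2.237e-01] hopper [-0.253   0.0059] F_h [ 1.79 -0.38] 0.33 ydir -31.7 j [-13.3  20.  102.3   0.   57.7  18.4] 0.004335829562703342
```

>>> {"fn": "step_arm", "kwargs": {"targets": [[-1,-0.002,-0.003,0,0],[-1,-0.004,-0.007,0,0],[-1,-0.004,-0.007,0,0]]}}

```text
time_s: 16.4
position: [0.4843, -0.0005, 0.2238]
tcp_rot: [[0.526, 0.851, 0.003], [0.851, -0.526, 0.003], [0.004, 0.001, -1.0]]
force: [2.6, 6.2, 1.8]
opening: 0.007
grasp_force: 3.3
```

```bash
python3 st.py
```

```text
16.4 world [ 0.4843 -0.0005  0.2238] hopper [-0.2532  0.0058] F_h [6.59 1.07] 1.75 ydir -31.7 j [-13.5  19.9 102.4   0.3  57.5  18.1] 0.0071992078262250675
```

>>> {"fn": "step_arm", "kwargs": {"targets": [[-1,-0.002,-0.003,0,0],[-1,-0.002,-0.003,0,0],[-1,-0.002,-0.003,0,0]]}}

```text
time_s: 16.7
position: [0.4842, -0.0006, 0.2238]
tcp_rot: [[0.526, 0.851, 0.004], [0.851, -0.526, 0.004], [0.006, 0.001, -1.0]]
force: [3.7, 7.6, 0.1]
opening: 0.004
grasp_force: 4.4
```

```bash
python3 st.py
```

```text
16.7 world [ 0.4842 -0.0006  0.2238] hopper [-0.2533  0.0058] F_h [8.42 0.84] 0.12 ydir -31.7 j [-13.5  19.9 102.4   0.3  57.5  18. ] 0.003622630760102656
```

>>> {"fn": "step_arm", "kwargs": {"targets": [[-1,-0.002,-0.003,0,0],[-1,-0.004,-0.007,0,0],[-1,-0.004,-0.007,0,0]]}}

```text
time_s: 17.0
position: [0.4841, -0.0008, 0.2239]
tcp_rot: [[0.527, 0.85, 0.007], [0.85, -0.527, 0.008], [0.01, 0.002, -1.0]]
force: [6.5, 12.8, 0.0]
opening: 0.007
grasp_force: 7.4
```

```bash
python3 st.py
```

```text
17.0 world [ 0.4841 -0.0008  0.2239] hopper [-0.2534  0.0058] F_h [14.25  1.22] 0.02 ydir -31.8 j [-13.7  19.8 102.5   0.6  57.4  17.8] 0.006968168538023874
```

>>> {"fn": "step_arm", "kwargs": {"targets": [[-1,-0.002,-0.003,0,0],[-1,-0.004,-0.007,0,0],[-1,-0.004,-0.007,0,0]]}}

```text
time_s: 17.3
position: [0.4841, -0.001, 0.224]
tcp_rot: [[0.528, 0.849, 0.009], [0.849, -0.528, 0.011], [0.014, 0.002, -1.0]]
force: [9.0, 18.6, -1.5]
opening: 0.003
grasp_force: 10.2
```

```bash
python3 st.py
```

```text
17.3 world [ 0.4841 -0.001   0.224 ] hopper [-0.2537  0.0057] F_h [20.59  2.09] -1.53 ydir -31.9 j [-13.8  19.8 102.6   0.9  57.3  17.6] 0.002708189249568276
```

The gate is firmly against its stop, with no movement at 20 N and about 130 mm out. I'll back off, rise clear and look.

>>> {"fn": "step_arm", "kwargs": {"targets": [[-1,0.01,0.017,0,0],[-1,0.03,0.05,0,0],[-1,0.042,0.068,0,0],[-1,0.042,0.068,0,0],[-1,0.042,0.068,0.2,0],[-1,0.042,0.068,0.4,0],[-1,0.042,0.068,0.6,0],[-1,0.042,0.068,0.8,0],[-1,0.042,0.068,0.8,0],[-1,-0.1,0.2,0.8,0],[-1,-0.2,0.4,0.8,0],[-1,-0.35,0.6,0.8,0],[-1,-0.4,0.8,0.8,0],[-1,-0.4,1,0.8,0],[-1,-0.4,1,0.8,0],[-1,-0.4,1,0.8,0],[-1,-0.4,1,0.8,0]]}}

```text
time_s: 19.0
position: [0.3801, 0.2433, 0.4224]
tcp_rot: [[0.524, 0.852, -0.002], [0.852, -0.524, -0.002], [-0.002, -0.0, -1.0]]
force: [0.2, -0.7, -0.1]
opening: 0.003
grasp_force: 0.0
```

```bash
python3 st.py;  python3 - <<'E'
from rig import *
import cv2,numpy as np
a=capture("scene")["color"][60:240,210:410,::-1];b=capture("top")["color"][100:300,50:290,::-1]
cv2.imwrite("pics/p7.png",np.hstack([cv2.resize(a,(400,360),interpolation=cv2.INTER_CUBIC),cv2.resize(b,(400,360),interpolation=cv2.INTER_CUBIC)]))
E
```

```text
19.0 world [0.3801 0.2433 0.4224] hopper [-0.1005  0.2226] F_h [-0.55 -0.51] -0.11 ydir -31.6 j [18.4  5.3 88.4 -0.1 86.3 50. ] 0.0029822526099437165
```

View pics/p7.png

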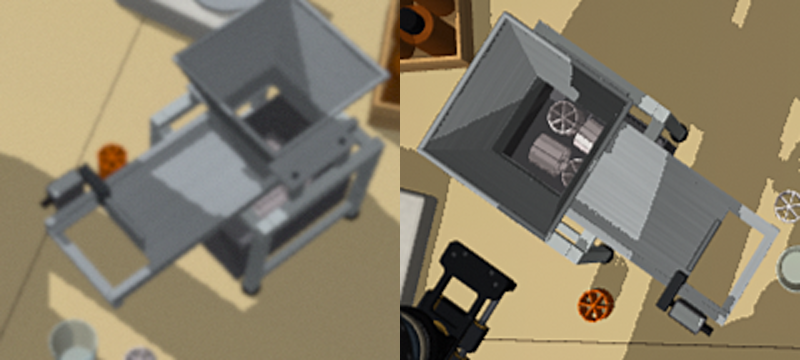

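The dog at (680,290) stands against the switch box, with the plunger no longer visible. All four rings lie in the tub at (563,118), (588,132), (548,155) and (573,170). The arm is clear and nothing else has moved, so I'll hand in.

```bash
python3 -c "
from rig import *
print(hand_in())"
```

```text
the job is handed in; nothing more can be done
None
```

I handed the job in at about 19 s: the gate is out about 130 mm, held firm against its stop under a 20 N pull, with the switch plunger apparently fully in, all four rings in the tub and nothing else visibly moved; the hand-in returned no verdict.

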